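Unlock the tray rack and hold its locking rod clear of the bottom tray

ROBOT

A 6-joint arm with a two-finger parallel gripper is mounted at the origin on the work surface. World frame = base frame: x ahead of the robot, y to its left, z up, the work surface at z = 0. Lengths are in m, angles in rad, forces in N, time in s.
With the tool pointing down it reaches from about 0.3 to 0.775 m from the base axis. Payload 14.6 kg.
Tool frame: the origin (TCP) lies at the very end of the fingers, on their centre line; the grasp point (between the pads) lies 19 mm behind it; z points along the fingers, y is the line along which they close (so a half turn about z gives the same grasp; the last joint's range is limited). The gripper opens to 94 mm and grips with 3 to 60 N. Pads are 16 mm wide; open, the fingers measure 119 mm over their backs; the gripper's body (75 mm by 177 mm) begins 78 mm behind the grasp point.
Start: joints at [1.045, 0.3, 1.521, -0, 1.321, -0.067], TCP at [0.244, 0.493, 0.205] pointing down, gripper open.
Joint ranges: [-3.03, 3.03], [-0.79, 2.21], [0.23, 2.52], [-1.04, 4.18], [0, 3.07], [-2.55, 2.55]. Speed limits (rad/s): [2.22, 2.22, 2.57, 3.14, 3.14, 3.14].

INTERFACE

Orientations are given as [roll, pitch, yaw] about the fixed x, y, z axes, in that order (R = Rz(yaw) Ry(pitch) Rx(roll)).
In Python, from station import ctrl, camera, camera_info, finder gives the robot as it stands.
- The arm moves only by the tool carry_out, never from a script. Its argument "motion" is a list of rows, each a list of 2 entries, a list of its own where there are three numbers: the shift along the tool's x, y, z as a fraction of full scale, then the turn about the tool's z as a fraction of full scale. A call has 1 to 12 rows; each row is the pose to reach, as a shift and turn from the pose commanded when the call began, along the tool's axes at that moment, turning the shorter way round; what a row does not reach only later rows make up. Full scale, the value 1, is 200 mm for a shift and 360 degrees for a turn. A row lasts 1/10 s, in which the tool goes at most 50 mm and 8.59 degrees, less where a joint would pass 70% of its speed; a pose out of reach is approached as far as the arm can. A call with a number of a shift or a turn outside -1 to 1 is refused whole. A call with a gripper value outside its range is refused whole. "hand" is the closure, from -1 (fully open) to 1 (shut), set as the call begins (left out, the last holds). The fingers move at their own pace and stop on an object; "force" is the grip in N (left out, the last holds). Time passes only in rows, so rows that repeat a pose let the fingers close. It gives the time, the measured TCP pose, the force, the opening and the grip force at its end, in the units of the state.
- ctrl.get_obs(): the state, without advancing time (a new reading comes with each control period).
- camera(name): name is "scene" or "top"; returns (picture, depth): 480x640x3 uint8, blue, green, red; 480x640 float32, m along the optical axis (not along the pixel's ray), 0 where there is no reading.
- camera_info(name): a dict with "camera_matrix" (3x3 intrinsics, pixels), "dist_coeffs" ([k1, k2, p1, p2, k3] as OpenCV has them; the pictures are not rectified), "origin" and "attitude" of the camera in the world. Camera axes: x right, y down, z forward; pixel columns grow to the right and rows downward; lengths in m; the calibration is good to about 2 mm. A picture is of the moment at which its call begins. camera_info takes no time and is no camera call.
- ctrl.hand_in(): hands the job in; it is judged then, once.
Trained networks look in the newest picture that a camera, given by its name, has taken for a name from the list of things; names that differ only in an ending like _2 or _b are one class to them, and where a whole thing is asked for, a point or a joint stands for the part that bears it (a point fixed in the world has none). Each returns a list of dicts, best first, with "conf" (0 to 1); they miss things now and then, are a little off and sometimes report something else, mostly with a low value. They report only what shows in the picture. A call takes as long as a camera call.
- finder.boxes_of(camera, query): "location" ([column, row] in pixels, amid what is visible of it).
- finder.cut_out(camera, query): "mask" (480x640 bool, what is visible of it) and "location" ([column, row] in pixels, amid what is visible of it).
- finder.pinpoint(camera, query): "location" ([column, row] in pixels: a listed point, or the origin of a listed thing).
The state is a dict: "time_s": time; "qpos": joint angles; "joint_vel": joint speeds; "tau": joint torques, N m; "ee_pos": TCP position; "eef_rot": TCP orientation; "force": force on the tool from outside, world axes, zero at the start; "moment": the same for the moment, N m; "grip_width": finger opening in m; "grip_force": force on a finger pad.
Only numpy, scipy, OpenCV 4.12 (cv2) and the standard library are available. Lean on these libraries where they do the work, as an engineer would, in place of code of your own. Each camera call takes 0.05 s, during which the arm holds its last target. There are 200 camera calls.

TASK

The rod that bars the trays in the counter rack is locked: take the T-handled square key from the wooden block, push it fully into the lock on top of the rack, turn it clockwise to its stop and leave it in the lock. Then draw the rod straight up by its knob, until its foot is clear above the bottom tray but the rod still bars the middle and top trays, and finish while holding it still at that height so that the bottom tray can be slid out. Leave the thermometer, jar, lidded tub and dough scraper where they are.

Things in the scene. Friction and masses are not known exactly. Their poses are not given: they have to be found in the camera images.
- rack: fixed aluminium counter rack, 200 mm deep (x), 289 wide (y), top sheet at 204 mm. Origin: centre of its underside on the bench; z up; x points to its open front, where the upright locking rod stands at x = 85 mm, y = 0. Three steel trays stay fixed in it. The lock stands on top at x = 85, y = +65 mm
- bottom_rim (a point): middle of the bottom tray's front rim top, 47 mm above the bench, 13 mm behind the rod's axis. The rod's foot is clear of this tray and its buns from 51 mm above the bench
- middle_rim (a point): middle of the middle tray's front rim top, 105 mm above the bench (underside of this 25 mm tray at 80 mm; the top tray's rim is at 163 mm). The rod bars this tray as long as its foot is no higher than 98 mm above the bench
- rod_guide (a point): centre of the top of the white nylon guide block (32 mm square, 30 mm tall, top 212 mm above the bench) in which the rod slides up and down: bore 15.2 mm. A loose second bore in the bottom beam, top 16 mm above the bench, takes the foot at the start only
- rod: loose upright steel rod, 14 mm thick, 264 long, about 0.4 kg; falls back when let go. Origin: centre of its lower end (foot), z up to the knob. Locked: foot 6 mm above the bench, its 36 mm wide, 6 mm thick collar (206 mm above the foot) resting on the guide block; the lock's tongue lies 2 mm over the collar, so the locked rod cannot be lifted
- rod_knob (a point): centre of the rod's black knob, where it is gripped: 26 mm across, 34 mm tall, round, 249 mm above the foot (knob's top 270 mm above the bench when locked); axes as the rod's
- lock_socket (a point): centre of the mouth of the lock's socket, 234 mm above the bench, on the lock's axis; z up, x and y square to its sides; turns with the lock. Square hole 10.4 mm wide, chamfered, 22 deep, in a steel barrel 32 mm across; a tongue 14 mm wide, reaching 55 from the axis, points from it along -y, over the rod's collar at joint 0. It turns stiffly (0.06 N m) and stays where it is left
- lock (a joint): angle of the lock, rad: 0 locked, grows clockwise as seen from above, stop at 1.4 rad (80 degrees), may start up to 0.12; the tongue is clear of the rod's collar from 0.7
- key: loose steel key, 70 g, upright in one hole of the wooden block. Origin: its lower tip; z up, x along the T-bar. Blade 9 mm square (sides along x, y), 16 long: fits the socket in any of four quarter turns; above it a 17 mm wide shoulder rests on the lock's face when fully home (tip 16 mm below the mouth). Turns up to about 0.2 rad in the socket before it drives the lock
- key_bar (a point): centre of the key's T-bar, where it is gripped: 44 mm long (x), 10 mm thick (y), 12 mm tall, 46 mm above the tip; axes as the key's
- key_block: fixed wooden block 136 x 46 x 36 mm; origin centre of its underside; two holes at x = -40 and +40 mm, 24 mm deep, 10.6 mm square, hold the key (T-bar along the block's x, tip 20 mm above the bench) and the thermometer
- thermometer: dial probe thermometer standing in the block's other hole, a round 42 mm dial on top, 70 mm above the bench; not needed; leave it in place
- jar: amber glass jar with a steel cap, 68 mm across, 95 mm tall, origin at its underside; leave it in place
- tub: black tub with a white lid, 202 x 142 x 75 mm, origin at its underside; leave it in place
- scraper: flat steel dough scraper with a wooden grip, 115 x 150 x 16 mm, lying on the bench; leave it in place

How it is judged:
By the outcome, as a careful person would: the job done as asked, in the order asked, and still so for the second after the job is handed in, while the arm keeps its last pose, push and grip.
It also fails if it takes over 64 s, if anything falls off the work surface, if the arm or the gripper's body presses on something with over 40 N, if the wrist force passes 120 N, or if a joint passes its speed limit or range.

## Working session

There is one attempt and no reset: what is moved stays moved. The work goes in short steps, Python scripts to look and compute and a tool call to move; the robot and the scene stay as the last step left them, time stands still between calls to the robot, and variables do not carry over. Pictures are saved under pics/ and viewed, at most 10 in all, crops included, and the job is handed in when it is done.

Besides the shell and the picture viewer there is one more tool, called after ">>>" as name(argument=value, ...) on one line, values as JSON. carry_out: Moves the arm, as the interface text tells. Its arguments: {"type":"object","properties":{"motion":{"type":"array","items":{"type":"array"}},"hand":{"type":"number"},"force":{"type":"number"}},"required":["motion"]}

```bash
ls; mkdir -p pics
cat > h.py <<'E'
import numpy as np, cv2
from scipy.spatial.transform import Rotation as R
from station import ctrl, camera, camera_info, finder
def cam(n):
    i=camera_info(n); A=np.array(i["attitude"],float)
    M=A if A.shape==(3,3) else R.from_euler('xyz',A).as_matrix()
    return np.array(i["camera_matrix"]),np.array(i["dist_coeffs"]),np.array(i["origin"]),M
def ray(n,p):
    K,D,o,M=cam(n); u=cv2.undistortPoints(np.array([[p]],float),K,D)[0,0]
    return o,M@np.array([u[0],u[1],1.])
def at_z(n,p,z):
    o,d=ray(n,p); return o+d*(z-o[2])/d[2]
def proj(n,P):
    K,D,o,M=cam(n); return cv2.projectPoints((np.atleast_2d(P)-o)@M,np.zeros(3),np.zeros(3),K,D)[0][:,0]
def cloud(n,depth,mask=None):
    K,D,o,M=cam(n); v,u=np.nonzero((depth>0)&(mask if mask is not None else True))
    q=cv2.undistortPoints(np.stack([u,v],1).astype(float)[:,None],K,D)[:,0]
    d=depth[v,u][:,None]; return o+np.hstack([q*d,d])@M.T,u,v
E
python3 - <<'E'
from h import *
for n in("scene","top"):
    print(n,{k:np.round(v,3).tolist() for k,v in camera_info(n).items()})
    im,d=camera(n); cv2.imwrite(f"pics/{n}0.png",im); np.save(f"{n}0.npy",d)
    for q,z in [("rod_guide",.212),("rod_knob",.253),("lock_socket",.234),("key_bar",.066),("bottom_rim",.047),("middle_rim",.105),("rack",0),("key_block",0)]:
        for r in finder.pinpoint(n,q)[:2]:
            print(n,q,round(r["conf"],2),np.round(r["location"],1),at_z(n,r["location"],z).round(4))
print(ctrl.get_obs())
E
```

```text
pics
scene {'camera_matrix': [[452.876, 0.0, 321.387], [0.0, 452.876, 240.351], [0.0, 0.0, 1.0]], 'dist_coeffs': [-0.001, 0.0, 0.0, 0.0, 0.0], 'origin': [0.978, -0.646, 0.736], 'attitude': [-2.165, 0.006, 0.483]}
scene rod_guide 0.62 [304.7 201.5] [0.5038 0.1668 0.212 ]
scene rod_knob 0.67 [306.5 183.1] [0.5013 0.1821 0.253 ]
scene lock_socket 0.72 [317.9 181.1] [0.5022 0.2367 0.234 ]
scene key_bar 0.85 [175.6 402.2] [ 0.5219 -0.3285  0.066 ]
scene bottom_rim 0.96 [303.4 260. ] [0.5018 0.1547 0.047 ]
scene middle_rim 0.96 [303.8 234.8] [0.4898 0.1812 0.105 ]
scene rack 0.81 [279.8 263.7] [0.4209 0.1656 0.    ]
scene key_block 0.85 [164.9 417.9] [ 0.4832 -0.3321  0.    ]
top {'camera_matrix': [[474.407, 0.0, 321.381], [0.0, 474.407, 237.067], [0.0, 0.0, 1.0]], 'dist_coeffs': [-0.015, 0.0, 0.0, 0.0, 0.0], 'origin': [0.436, 0.12, 1.51], 'attitude': [-3.047, -0.001, -1.577]}
top rod_guide 0.92 [301.6 253.9] [0.5131 0.1727 0.212 ]
top rod_knob 0.52 [304.5 252.4] [0.5145 0.1633 0.253 ]
top lock_socket 0.52 [276.8 252.8] [0.5151 0.2386 0.234 ]
top key_bar 0.66 [468.2 253.7] [ 0.5194 -0.3298  0.066 ]
top key_block 0.62 [306.9 253. ] [0.5285 0.1644 0.    ]
{'time_s': 0.9, 'qpos': array([ 1.04537851e+00,  2.99911167e-01,  1.52103666e+00,  6.65362868e-07,
        1.32070367e+00, -6.66034886e-02]), 'joint_vel': array([0.00161681, 0.00015549, 0.00160116, 0.00093169, 0.00011743,
       0.00107234]), 'tau': array([ 9.79039796e-04, -5.31674337e+01, -3.52909684e+01,  7.08274869e-02,
        2.13580148e-02,  1.13653982e-04]), 'ee_pos': array([0.2435779 , 0.49309312, 0.20542393]), 'eef_rot': array([-3.14153398e+00, -4.55954958e-06,  2.68277816e+00]), 'force': array([-0.01323943,  0.23117619, -0.25400775]), 'moment': array([-0.03542232, -0.02015522, -0.0243001 ]), 'grip_force': 0.0, 'grip_width': 0.09388990276626595}
```

View pics/scene0.png

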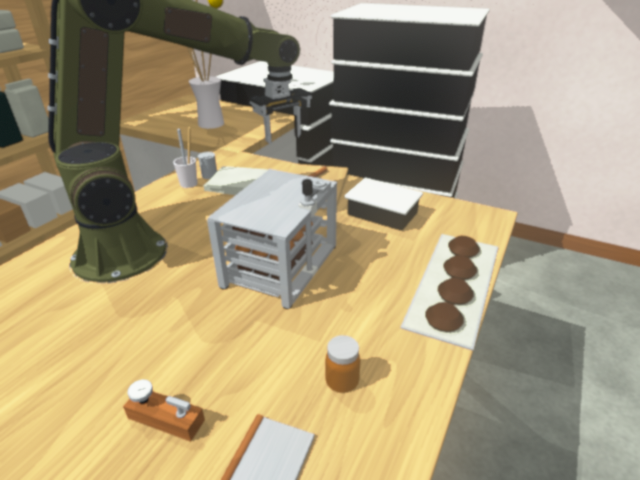

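View pics/top0.png

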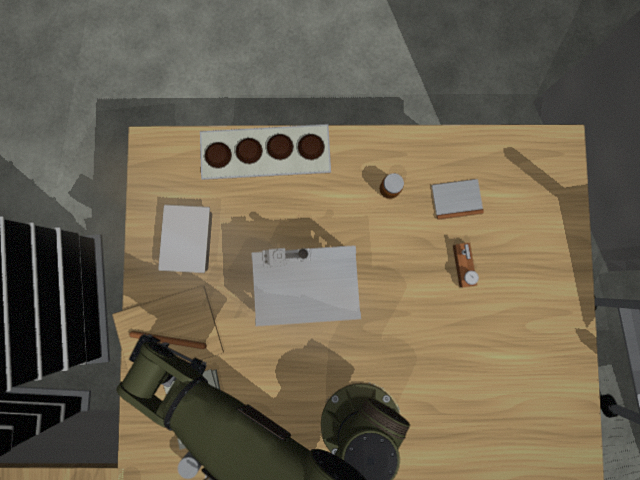

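The scene view shows the rack with its knob at (307,187), and the block with the key at (178,405) and the thermometer at (140,390). In the top view the knob is at (304,254), the lock at about (275,257) and the key at (466,248). Next I'll refine these with depth.

Run:
```python
from h import *
for n in("scene","top"):
    d=np.load(f"{n}0.npy"); P,u,v=cloud(n,d)
    def sel(c,r,z0,z1): return P[(np.hypot(*(P[:,:2]-c).T)<r)&(P[:,2]>z0)&(P[:,2]<z1)]
    print(n)
    T=sel((.42,.17),.25,.198,.209); rr=cv2.minAreaRect(T[:,:2].astype(np.float32)); print(' racktop',rr,len(T),np.median(T[:,2]))
    T=sel((.484,-.333),.1,.028,.042); rr=cv2.minAreaRect(T[:,:2].astype(np.float32)); print(' block',rr,len(T),np.median(T[:,2]))
    T=sel((.52,-.33),.04,.055,.085); print(' keybar',T.mean(0),(T.min(0)+T.max(0))/2,T.max(0)-T.min(0),len(T)); 
    T=sel((.448,-.34),.04,.055,.085); print(' therm',T.mean(0),len(T))
    T=sel((.51,.17),.04,.262,.275); print(' knobtop',T.mean(0),(T.min(0)+T.max(0))/2,T.max(0)-T.min(0),len(T))
    T=sel((.51,.238),.03,.226,.24); print(' lock',T.mean(0),(T.min(0)+T.max(0))/2,T.max(0)-T.min(0),len(T))
im=[cv2.imread("pics/top0.png"),cv2.imread("pics/scene0.png")]
a=cv2.resize(im[0][235:285,250:320],(560,400),interpolation=cv2.INTER_CUBIC)
b=cv2.resize(im[0][235:295,445:490],(240,320),interpolation=cv2.INTER_CUBIC)
c=cv2.resize(im[1][165:225,280:350],(350,300),interpolation=cv2.INTER_CUBIC)
o=np.zeros((600,800,3),np.uint8); o[:400,:560]=a;o[:320,560:]=b
e=cv2.resize(im[1][375:442,115:215],(298,200));o[400:,:298]=e;o[325:600,450:800]=c[:275]
cv2.imwrite("pics/crop.png",o)
```

```text
scene
 racktop ((0.4285357594490051, 0.1603529304265976), (0.20772209763526917, 0.29350653290748596), 3.862705945968628) 4436 0.204114378458348
 block ((0.48701775074005127, -0.33385100960731506), (0.1403176635503769, 0.04820280894637108), 7.986471176147461) 1477 0.036282858061235435
 keybar [ 0.52928401 -0.32978639  0.06970477] [ 0.52800795 -0.32865566  0.06605111] [0.04379315 0.01496931 0.02138433] 205
 therm [ 0.45076207 -0.34066338  0.06902196] 431
 knobtop [0.51477393 0.16140565 0.26776712] [0.51349969 0.16246529 0.26716215] [0.02205114 0.02340345 0.01018767] 69
 lock [0.51125605 0.23205013 0.23129091] [0.50506449 0.23648333 0.23136372] [0.04552469 0.04738318 0.00997269] 149
top
 racktop ((0.4275369644165039, 0.16190454363822937), (0.20512036979198456, 0.28803566098213196), 2.938821792602539) 6935 0.20341485590175745
 block ((0.4872541129589081, -0.3308611810207367), (0.1329270452260971, 0.04977818578481674), 7.035391807556152) 464 0.03506920838513905
 keybar [ 0.52554923 -0.32543564  0.06986539] [ 0.52603095 -0.32655412  0.06696897] [0.04015965 0.01394748 0.02260046] 60
 therm [ 0.44782484 -0.33612314  0.06817355] 147
 knobtop [0.51041561 0.16749355 0.26883425] [0.51084071 0.16810849 0.26850596] [0.0242085  0.02375822 0.01235151] 74
 lock [0.50471413 0.23730301 0.23090569] [0.50411579 0.23467158 0.23289851] [0.04354462 0.05152552 0.01378638] 237
```

View pics/crop.png

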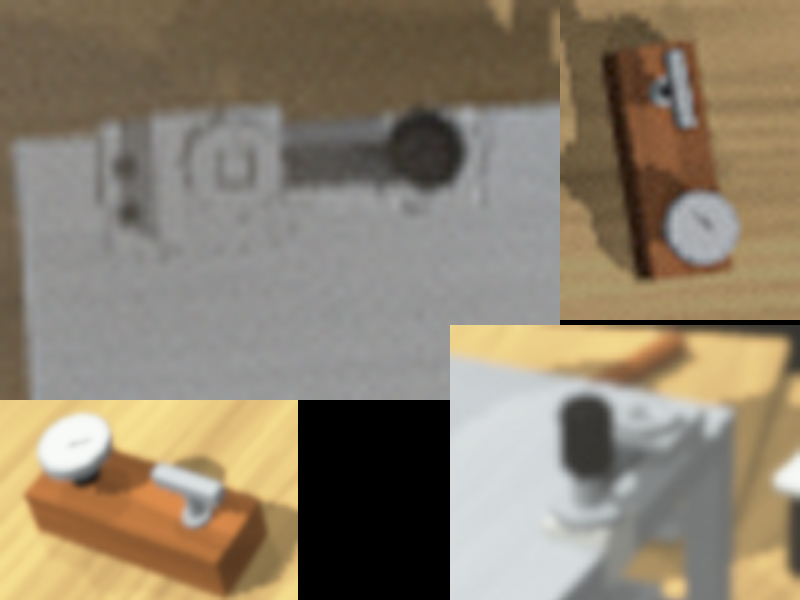

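The crop shows the lock socket at about top pixel (279,255.6), with the tongue pointing to the knob at (303,253.5). The key bar lies along the block, whose yaw is about 7.7°. I'll raise the arm and travel to the key in stages.

```bash
cat >> h.py <<'E'
def plan(pos,yaw):
    o=ctrl.get_obs(); M=R.from_euler('xyz',o["eef_rot"])
    s=M.inv().apply(np.array(pos)-o["ee_pos"])/.2
    t=(yaw-o["eef_rot"][2]+np.pi)%(2*np.pi)-np.pi
    print("shift",s.round(4),"turn",round(-t/2/np.pi,4),"t",round(o["time_s"],1))
E
python3 - <<'E'
from h import *
print(at_z("top",(279.06,255.56),.234))
print(at_z("top",(303,253.5),.27))
plan((.527,-.3275,.33),.134); plan((.244,.493,.33),.134)
E
```

```text
[0.50760786 0.23246331 0.234     ]
[0.51062089 0.16663752 0.27      ]
shift [-3.0877 -3.051  -0.6227] turn 0.4057 t 0.9
shift [-2.100e-03  5.000e-04 -6.229e-01] turn 0.4057 t 0.9
```

>>> carry_out(motion=[[[0,0,-0.25],0],[[0,0,-0.5],0],[[-0.1,-0.1,-0.625],0],[[-0.3,-0.3,-0.625],0],[[-0.5,-0.5,-0.625],0],[[-0.7,-0.7,-0.625],0],[[-0.9,-0.9,-0.625],0],[[-1,-1,-0.625],0]], hand=-1, force=40)

```text
time_s: 1.7
ee_pos: [0.3329, 0.2277, 0.3306]
eef_rot: [3.141, 0.0, 2.683]
force: [0.7, 0.8, 0.1]
grip_width: 0.0941
grip_force: 0.0
```

>>> carry_out(motion=[[[-0.2,-0.2,0],0],[[-0.4,-0.4,0],0],[[-0.6,-0.6,0],0],[[-0.8,-0.8,0],0],[[-1,-1,0],0],[[-1,-1,0],0]])

```text
time_s: 2.3
ee_pos: [0.4239, -0.0412, 0.3305]
eef_rot: [-3.141, 0.0, 2.681]
force: [0.4, 0.5, -0.4]
grip_width: 0.0938
grip_force: 0.0
```

>>> carry_out(motion=[[[-0.15,-0.15,0],0.02],[[-0.3,-0.3,0],0.04],[[-0.45,-0.45,0],0.06],[[-0.6,-0.6,0],0.08],[[-0.75,-0.75,0],0.1],[[-0.9,-0.9,0],0.12],[[-1,-1,0],0.14],[[-1,-1,0],0.16],[[-1,-1,0],0.18],[[-1,-1,0],0.2],[[-1,-1,0],0.2],[[-1,-1,0],0.2]])

```text
time_s: 3.5
ee_pos: [0.5143, -0.3062, 0.3304]
eef_rot: [-3.142, 0.0, 1.43]
force: [0.0, 0.3, 0.0]
grip_width: 0.0941
grip_force: 0.0
```

```bash
python3 -c "
from h import *
plan((.527,-.3275,.14),.134)"
```

```text
shift [-0.0965  0.0776  0.9522] turn 0.2063 t 3.5
```

>>> carry_out(motion=[[[-0.0965,0.0776,0.1],0.0206],[[-0.0965,0.0776,0.2],0.0413],[[-0.0965,0.0776,0.3],0.0619],[[-0.0965,0.0776,0.4],0.0825],[[-0.0965,0.0776,0.5],0.103],[[-0.0965,0.0776,0.6],0.124],[[-0.0965,0.0776,0.7],0.144],[[-0.0965,0.0776,0.8],0.165],[[-0.0965,0.0776,0.9],0.186],[[-0.0965,0.0776,0.95],0.2063],[[-0.0965,0.0776,0.95],0.2063],[[-0.0965,0.0776,0.95],0.2063]], hand=-0.2)

```text
time_s: 4.7
ee_pos: [0.5271, -0.3276, 0.141]
eef_rot: [3.141, -0.0, 0.136]
force: [0.0, 0.4, -0.6]
grip_width: 0.0563
grip_force: 0.0
```

Run:
```python
from h import *
plan((.527,-.3275,.047),.134)
im,d=camera("scene")
o=ctrl.get_obs(); print(o["ee_pos"],o["eef_rot"],o["grip_width"],proj("scene",o["ee_pos"]),proj("scene",[.527,-.3275,.066]))
cv2.imwrite("pics/s1.png",cv2.resize(im[330:450,100:260],(800,600),interpolation=cv2.INTER_CUBIC))
```

```text
shift [-0.0005 -0.0009  0.4699] turn 0.0003 t 4.7
[ 0.52720527 -0.3277563   0.14133156] [ 3.14080201e+00 -8.05439696e-04  1.34957628e-01] 0.05635234775705606 [[169.81660287 374.22754651]] [[178.25626213 402.92566924]]
```

View pics/s1.png

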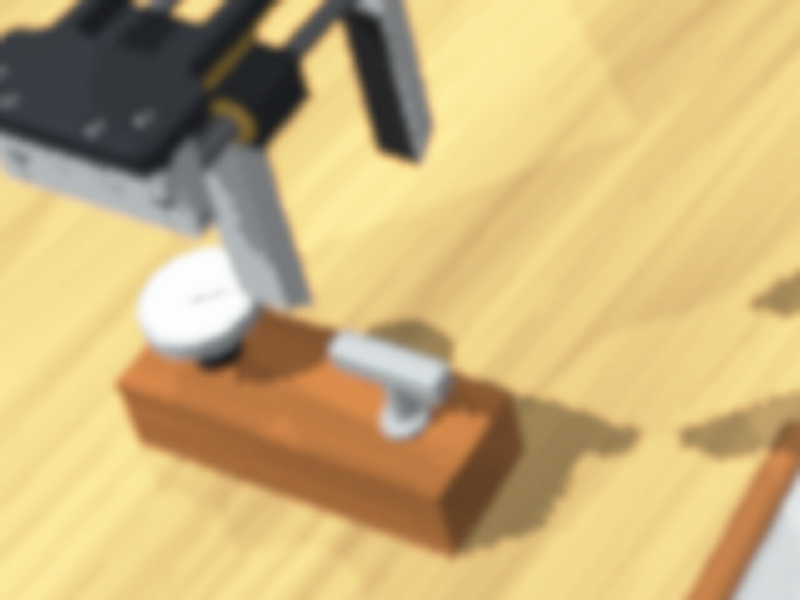

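The key bar is at crop (390,365), pixel (178,403), which matches the projected estimate of (178.3,402.9). The open fingers straddle it, so I'll descend and grip.

>>> carry_out(motion=[[[0,0,0.15],0],[[0,0,0.3],0],[[0,0,0.4],0],[[0,0,0.47],0],[[0,0,0.47],0]])

```text
time_s: 5.25
ee_pos: [0.5265, -0.3273, 0.0454]
eef_rot: [-3.14, 0.001, 0.132]
force: [-0.2, 0.3, 0.0]
grip_width: 0.0564
grip_force: 0.0
```

>>> carry_out(motion=[[[0,0,0],0],[[0,0,0],0],[[0,0,0],0],[[0,0,0],0],[[0,0,0],0],[[0,0,0],0],[[0,0,0],0],[[0,0,0],0],[[0,0,0],0],[[0,0,0],0]], hand=1, force=25)

```text
time_s: 6.25
ee_pos: [0.5269, -0.3276, 0.0465]
eef_rot: [3.142, -0.0, 0.13]
force: [0.5, 0.9, 0.9]
grip_width: 0.0096
grip_force: 25.0
```

```bash
python3 -c "
from h import *
print(ctrl.get_obs())"
```

```text
{'time_s': 6.25, 'qpos': array([-6.15229336e-01,  6.18131827e-01,  1.45094630e+00, -2.30282645e-05,
        1.07243305e+00,  8.25615485e-01]), 'joint_vel': array([-0.0012403 , -0.00015979, -0.00032678, -0.0003995 ,  0.00142464,
        0.00063059]), 'tau': array([-3.03850241e-02, -6.57752180e+01, -3.09543478e+01,  4.93683829e-02,
       -6.85364683e-02, -4.24929995e-04]), 'ee_pos': array([ 0.52694069, -0.32759445,  0.04647749]), 'eef_rot': array([ 3.14152254e+00, -4.61638139e-05,  1.29962515e-01]), 'force': array([0.51829516, 0.91887956, 0.93998448]), 'moment': array([0.00444503, 0.10133173, 0.00389902]), 'grip_force': 24.999928772449493, 'grip_width': 0.009554208364796262}
```

Grip on the bar is good (width 9.6 mm). While the arm is clear of the lock, I'll measure the tongue angle from averaged pictures.

Run:
```python
from h import *
for n,(r0,r1,c0,c1),k in (("top",(238,275,255,315),13),("scene",(165,215,285,345),10)):
    im=np.mean([camera(n)[0].astype(float) for _ in range(10)],0)
    np.save(n+"avg.npy",im)
    c=cv2.resize(np.clip((im[r0:r1,c0:c1]-40)*1.2,0,255).astype(np.uint8),None,fx=k,fy=k,interpolation=cv2.INTER_CUBIC)
    cv2.imwrite(f"pics/{n}avg.png",c)
```

```text
(no output)
```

View pics/topavg.png

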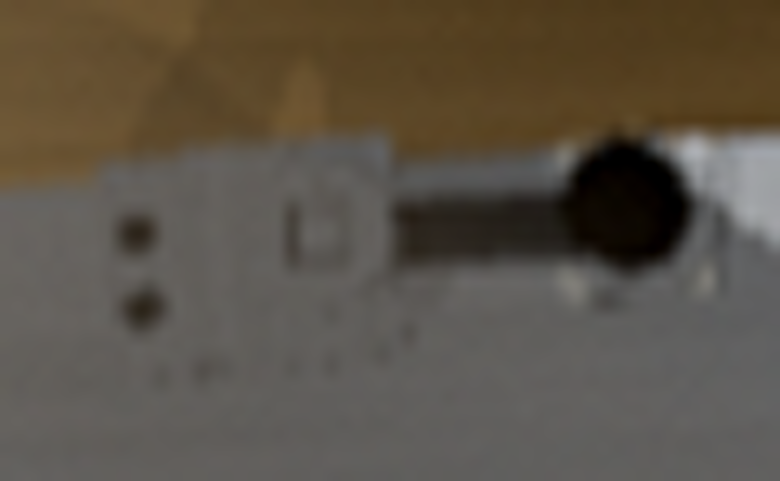

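View pics/sceneavg.png

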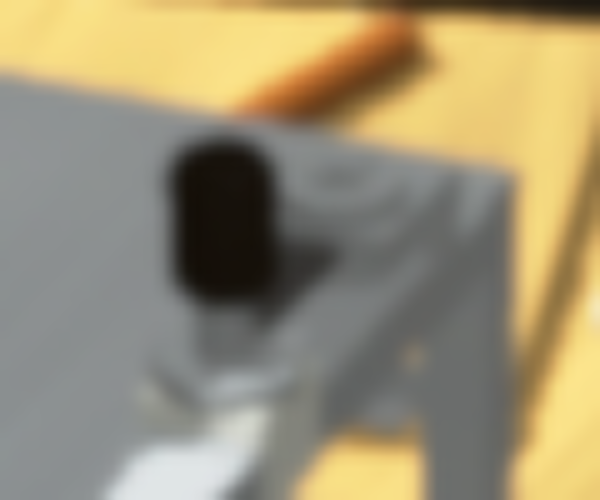

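The averaged top view puts the socket square at about pixel (279.15,255.5) and the dark tongue strip nearly level (about 2° of slope, against 3.7° for the rack edge). So the lock starts at about 0.03 rad. The scene view has the socket ring at about pixel (319,182.5).

Run:
```python
from h import *
print(at_z("top",(279.15,255.46),.234),at_z("scene",(319.05,182.5),.234),at_z("top",(302.77,253.15),.27))
# rack consistency
for c,y in (((.4285,.16035),3.86),((.4275,.1619),2.94),((.428,.161),3.5)):
    y=np.radians(y);M=np.array([[np.cos(y),-np.sin(y)],[np.sin(y),np.cos(y)]]); print(M@[.085,.065]+c, M@[.085,0]+c)
for n in("scene","top"):
    print([ (r["conf"],np.round(at_z(n,r["location"],.234),4)) for _ in range(3) if camera(n) is not None for r in finder.pinpoint(n,"lock_socket")[:1]])
```

```text
[0.50787597 0.23222166 0.234     ] [0.5082689  0.23134693 0.234     ] [0.51154152 0.16723757 0.27      ]
[0.50893146 0.23092464] [0.51330718 0.16607209]
[0.50905426 0.23117411] [0.51238812 0.16625966]
[0.5088733  0.23106789] [0.51284146 0.16618913]
[(0.46, array([0.5091, 0.2192, 0.234 ])), (0.6, array([0.5153, 0.2266, 0.234 ])), (0.49, array([0.4974, 0.2453, 0.234 ]))]
[(0.54, array([0.5102, 0.2332, 0.234 ])), (0.59, array([0.5088, 0.2297, 0.234 ])), (0.71, array([0.5078, 0.2388, 0.234 ]))]
```

>>> carry_out(motion=[[[0,0,-0.1],0],[[0,0,-0.2],0],[[0,0,-0.4],0],[[0,0,-0.6],0],[[0,0,-0.8],0],[[0,0,-1],0],[[0,0,-1],0]], force=40)

```text
time_s: 8.55
ee_pos: [0.5281, -0.3284, 0.2523]
eef_rot: [3.136, -0.006, 0.13]
force: [0.6, -0.6, -0.5]
grip_width: 0.0096
grip_force: 40.0
```

>>> carry_out(motion=[[[0,-0.1,-0.2],-0.02],[[0,-0.3,-0.4],-0.04],[[0,-0.5,-0.5],-0.06],[[0,-0.7,-0.5],-0.08],[[0,-0.9,-0.5],-0.1],[[0,-1,-0.5],-0.12],[[0,-1,-0.5],-0.12]])

```text
time_s: 9.25
ee_pos: [0.5008, -0.1272, 0.3461]
eef_rot: [-3.141, -0.0, 0.89]
force: [0.4, -0.7, 0.2]
grip_width: 0.0097
grip_force: 40.0
```

```bash
python3 -c "
from h import *
plan((.507,.233,.345),1.6)"
```

```text
shift [ 1.419  -1.1096  0.0059] turn -0.113 t 9.2
```

>>> carry_out(motion=[[[0.2,-0.15,0],-0.02],[[0.4,-0.3,0],-0.04],[[0.6,-0.47,0],-0.06],[[0.8,-0.62,0],-0.08],[[1,-0.78,0],-0.1],[[1,-0.78,0],-0.113],[[1,-0.78,0],-0.113]])

```text
time_s: 9.95
ee_pos: [0.5074, 0.1249, 0.3454]
eef_rot: [-3.14, 0.0, 1.595]
force: [-0.7, 0.2, -0.7]
grip_width: 0.0095
grip_force: 40.0
```

```bash
python3 -c "
from h import *
plan((.5083,.2316,.305),1.6)"
```

```text
shift [0.5335 0.0174 0.2017] turn -0.0008 t 9.9
```

>>> carry_out(motion=[[[0.2,0.01,0],0],[[0.4,0.0174,0],0],[[0.5335,0.0174,0],0],[[0.5335,0.0174,0.1],0],[[0.5335,0.0174,0.2],0],[[0.5335,0.0174,0.3],0],[[0.5335,0.0174,0.37],0],[[0.5335,0.0174,0.37],0],[[0.5335,0.0174,0.37],0]])

```text
time_s: 10.85
ee_pos: [0.5088, 0.23, 0.2727]
eef_rot: [-3.142, 0.0, 1.59]
force: [-0.2, -0.1, 0.3]
grip_width: 0.0094
grip_force: 40.0
```

Run:
```python
from h import *
plan((.5083,.2316,.261),1.6)
o=ctrl.get_obs(); print(o["ee_pos"],o["eef_rot"])
ims=[camera("scene") for _ in range(6)]; im=np.mean([i[0].astype(float) for i in ims],0)
p=o["ee_pos"].copy()
print("tip",proj("scene",p-[0,0,.027]),"bar",proj("scene",p+[0,0,.019]),"sock",proj("scene",[.5083,.2316,.234]))
s=12;r0,c0=155,295
c=cv2.resize(im[r0:r0+45,c0:c0+60].astype(np.uint8),None,fx=s,fy=s,interpolation=cv2.INTER_CUBIC)
cv2.imwrite("pics/hover.png",c)
for q in("key_bar","key","lock_socket"):
    print(q,[(round(r["conf"],2),np.round(r["location"],1)) for r in finder.pinpoint("scene",q)[:1]])
```

```text
shift [ 0.0079 -0.0023  0.0586] turn -0.0016 t 10.8
[0.50879311 0.23003397 0.27272422] [-3.14154518e+00  1.29834406e-04  1.59013627e+00]
tip [[318.94570421 178.41186196]] bar [[318.77502407 160.82831058]] sock [[319.10977392 182.46066333]]
key_bar [(0.58, array([316.3, 158.1]))]
key [(0.49, array([319.3, 180.2]))]
lock_socket [(0.67, array([317.4, 182.9]))]
```

View pics/hover.png

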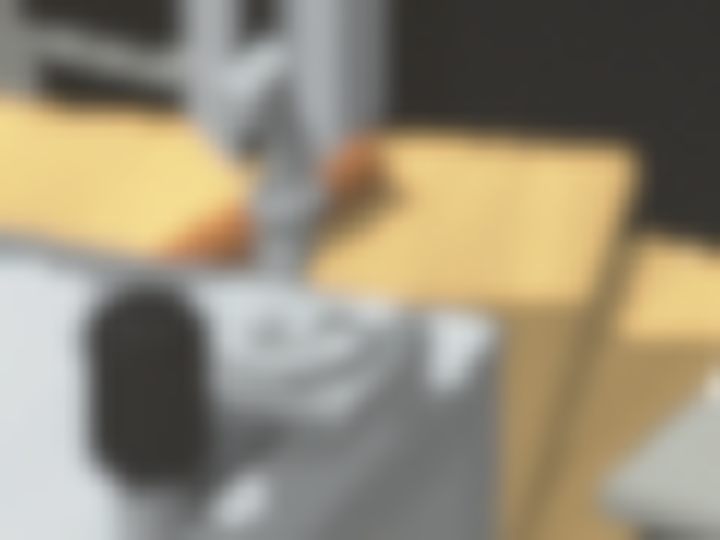

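The hovering key's blade tip is at about pixel (318.1,177.5), about 0.8 px left of where the TCP predicts it. The socket ring is just below at about (319.5,182.5). I'll check both against numbers.

Run:
```python
from h import *
D=[];I=[]
for _ in range(8):
    a,d=camera("scene"); I.append(a.astype(float)); D.append(d)
I=np.mean(I,0); D=np.median(D,0); g=I[:,:,0] # blue: wood low, steel high
for r in range(166,190): print(r,g[r,308:332].astype(int))
P,u,v=cloud("scene",D,None)
s=(u>314)&(u<323)&(v>164)&(v<179)&(P[:,1]<.26)&(P[:,2]>.237)
for r in range(165,179):
    k=s&(v==r); 
    if k.any(): print(r,k.sum(),P[k].mean(0).round(4),u[k].min(),u[k].max())
```

```text
166 [134 137 144 157 164 159 142 117 104 110 115 120 138 156 157 135 111  95
  87  88  91  93  93  91]
167 [141 142 144 151 158 157 139 107  99 113 121 121 130 142 141 120  95  84
  89 105 117 122 124 122]
168 [142 143 143 147 152 153 140 115 110 122 127 122 123 125 116  97  79  73
  83 106 124 133 135 134]
169 [143 144 144 145 147 147 142 131 127 130 133 125 122 115  96  77  67  65
  75  98 120 132 134 134]
170 [144 144 145 145 144 143 145 144 139 138 140 135 127 115  90  69  62  62
  72  90 110 125 132 133]
171 [145 145 145 143 139 135 138 146 148 151 154 148 133 114  88  67  63  67
  77  90 105 120 129 133]
172 [146 144 141 134 126 116 115 130 147 158 160 151 131 106  81  69  71  78
  89 102 114 124 130 132]
173 [143 139 129 116 105  93  91 109 134 147 147 137 119  96  79  76  83  92
 106 119 127 131 132 133]
174 [136 126 111  96  85  78  79  99 125 138 137 125 110  94  87  90  99 109
 121 129 133 134 133 132]
175 [126 112  99  88  79  73  75  97 128 145 144 129 112 101 101 108 118 125
 130 133 134 133 132 131]
176 [129 120 113 106  97  89  89 106 134 152 152 138 119 113 118 124 1
[... 1189 characters left out ...]
0 123 139 145 146 148 150 153 158 167 173 171 154 133
 122 119 118 118 122 127]
189 [ 50  50  50  57  81 107 119 123 125 128 133 141 147 153 156 150 134 122
 121 120 119 117 117 117]
165 8 [0.5148 0.2173 0.2875] 315 322
166 8 [0.5137 0.2193 0.2838] 315 322
167 8 [0.5115 0.2232 0.2792] 315 322
168 8 [0.5116 0.223  0.2767] 315 322
169 5 [0.5096 0.2232 0.2736] 315 320
170 6 [0.5085 0.2287 0.2685] 316 321
171 7 [0.5077 0.2276 0.2662] 315 321
172 7 [0.5093 0.2247 0.2651] 315 321
173 5 [0.509  0.2251 0.2623] 316 320
174 5 [0.5079 0.227  0.2586] 316 320
175 5 [0.5081 0.2267 0.2561] 316 320
176 5 [0.5079 0.227  0.2533] 316 320
177 5 [0.5078 0.2272 0.2505] 316 320
178 3 [0.508  0.2266 0.2481] 317 319
```

Jaw centring fixes the key's x, and the views suggest moving about +1 mm in x and +1.5 mm in y. I'll make that shift and descend gently to contact.

>>> carry_out(motion=[[[0.0075,0.005,0.02],0],[[0.0075,0.005,0.04],0],[[0.0075,0.005,0.055],0],[[0.0075,0.005,0.0625],0],[[0.0075,0.005,0.0675],0],[[0.0075,0.005,0.07],0],[[0.0075,0.005,0.07],0]])

```text
time_s: 12.4
ee_pos: [0.5092, 0.2326, 0.2585]
eef_rot: [3.141, -0.0, 1.594]
force: [0.1, -0.4, -0.6]
grip_width: 0.0094
grip_force: 40.0
```

```bash
python3 -c "
from h import *
for _ in range(4):
    camera('scene');o=ctrl.get_obs();print(o['ee_pos'].round(4),o['eef_rot'].round(3),o['force'].round(1),o['moment'].round(2))"
```

```text
[0.5092 0.2326 0.2585] [ 3.142 -0.     1.594] [ 0.3  0.4 -1. ] [-0.04  0.04  0.01]
[0.5092 0.2326 0.2585] [ 3.141 -0.     1.594] [-0.1  0.5 -1.2] [-0.04  0.01  0.02]
[0.5092 0.2326 0.2585] [ 3.141 -0.     1.594] [-0.   0.1 -0.3] [-0.05  0.05  0.  ]
[0.5092 0.2326 0.2585] [ 3.141 -0.     1.594] [-0.3  0.4 -1.2] [-0.1   0.04 -0.05]
```

>>> carry_out(motion=[[[0,0,0.005],0],[[0,0,0.01],0],[[0,0,0.01],0],[[0,0,0.01],0]])

```text
time_s: 13.0
ee_pos: [0.5092, 0.2324, 0.2563]
eef_rot: [-3.142, 0.0, 1.594]
force: [0.6, -1.6, -0.8]
grip_width: 0.0092
grip_force: 40.0
```

```bash
python3 -c "
from h import *
for _ in range(3):
    camera('scene');o=ctrl.get_obs();print(o['ee_pos'].round(4),o['eef_rot'].round(3),o['force'].round(1),o['moment'].round(2))"
```

```text
[0.5092 0.2324 0.2563] [-3.142  0.     1.594] [ 0.2 -2.  -0.4] [-0.5  -0.18  0.03]
[0.5092 0.2324 0.2564] [-3.142  0.     1.594] [ 0.7 -1.6  0. ] [-0.5  -0.13 -0.02]
[0.5092 0.2324 0.2564] [-3.142  0.     1.594] [ 0.8 -2.7  0.3] [-0.6  -0.15 -0.01]
```

The chamfer pushes the key toward -y, so I'll ease that way and go deeper.

>>> carry_out(motion=[[[-0.004,0,0],0],[[-0.005,0,0.005],0],[[-0.005,0,0.01],0],[[-0.005,0,0.015],0],[[-0.005,0,0.015],0]])

```text
time_s: 13.65
ee_pos: [0.5091, 0.2316, 0.2532]
eef_rot: [-3.141, 0.0, 1.594]
force: [-0.6, -0.7, -0.2]
grip_width: 0.0099
grip_force: 40.0
```

```bash
python3 -c "
from h import *
for _ in range(3):
    camera('scene');o=ctrl.get_obs();print(o['ee_pos'].round(4),o['eef_rot'].round(3),o['force'].round(1),o['moment'].round(2))"
```

```text
[0.5091 0.2316 0.2533] [-3.141 -0.     1.594] [ 0.4 -0.9 -0.5] [-0.12  0.04  0.01]
[0.5092 0.2316 0.2534] [-3.141 -0.     1.594] [-0.5  1.2 -0.4] [-0.05  0.05 -0.02]
[0.5092 0.2316 0.2535] [ 3.142 -0.     1.594] [-0.1  0.2 -0.7] [-0.09  0.06  0.02]
```

>>> carry_out(motion=[[[0,0,0.01],0],[[0,0,0.02],0],[[0,0,0.03],0],[[0,0,0.04],0],[[0,0,0.045],0],[[0,0,0.047],0],[[0,0,0.047],0]])

```text
time_s: 14.5
ee_pos: [0.5092, 0.2316, 0.2444]
eef_rot: [3.141, -0.0, 1.594]
force: [-1.2, -0.4, 3.8]
grip_width: 0.0094
grip_force: 40.0
```

```bash
python3 -c "
from h import *
for _ in range(3):
    camera('scene');o=ctrl.get_obs();print(o['ee_pos'].round(4),o['eef_rot'].round(3),o['force'].round(1),o['moment'].round(2))"
```

```text
[0.5092 0.2316 0.2444] [ 3.141 -0.     1.594] [-1.7 -0.6  4. ] [-0.22  0.42  0.01]
[0.5092 0.2316 0.2443] [ 3.141 -0.     1.594] [-1.3 -1.   4.6] [-0.15  0.38 -0.02]
[0.5093 0.2316 0.2444] [ 3.141 -0.     1.594] [-2.7 -1.   4.6] [-0.16  0.39  0.01]
```

The key is fully home (TCP z 0.2444, 4.6 N upward). Now I'll turn it clockwise.

>>> carry_out(motion=[[[0,0,0],0.015],[[0,0,0],0.035],[[0,0,0],0.055],[[0,0,0],0.075],[[0,0,0],0.095],[[0,0,0],0.115],[[0,0,0],0.135],[[0,0,0],0.155],[[0,0,0],0.175],[[0,0,0],0.195],[[0,0,0],0.2],[[0,0,0],0.2]])

```text
time_s: 15.85
ee_pos: [0.5084, 0.2316, 0.2444]
eef_rot: [-3.141, 0.002, 0.336]
force: [-9.3, -0.3, 7.9]
grip_width: 0.01
grip_force: 40.0
```

```bash
python3 -c "
from h import *
for _ in range(3):
    camera('scene');o=ctrl.get_obs();print(o['ee_pos'].round(4),o['eef_rot'].round(3),o['force'].round(1),o['moment'].round(2))"
```

```text
[0.5084 0.2316 0.2444] [-3.141e+00  2.000e-03  3.370e-01] [-8.3 -2.7  7.9] [-0.46  2.05  0.06]
[0.5084 0.2315 0.2444] [-3.141e+00  2.000e-03  3.370e-01] [-9.1 -1.5  8.1] [-0.45  2.06  0.05]
[0.5084 0.2315 0.2443] [-3.141e+00  2.000e-03  3.380e-01] [-9.2 -1.7  8.6] [-0.47  2.02  0.01]
```

>>> carry_out(motion=[[[-0.0033,-0.0012,0],0],[[-0.0033,-0.0012,0],0.01],[[-0.0033,-0.0012,0],0.02],[[-0.0033,-0.0012,0],0.03],[[-0.0033,-0.0012,0],0.03]])

```text
time_s: 16.5
ee_pos: [0.508, 0.2316, 0.2444]
eef_rot: [-3.142, 0.001, 0.147]
force: [-6.2, -0.8, 6.6]
grip_width: 0.0093
grip_force: 40.0
```

```bash
python3 -c "
from h import *
for _ in range(3):
    camera('scene');o=ctrl.get_obs();print(o['ee_pos'].round(4),o['eef_rot'].round(3),o['force'].round(1),o['moment'].round(2),o['tau'][5])"
```

```text
[0.508  0.2316 0.2444] [-3.142e+00  1.000e-03  1.480e-01] [-5.8 -1.3  6.6] [-0.32  1.44  0.08] 0.42902533896267414
[0.508  0.2316 0.2444] [-3.142e+00  1.000e-03  1.490e-01] [-5.6 -1.5  6.7] [-0.27  1.45  0.05] 0.14116646256297827
[0.508  0.2316 0.2444] [-3.142e+00  1.000e-03  1.490e-01] [-6.1 -1.   6.4] [-0.36  1.45  0.03] 0.060931260231882334
```

>>> carry_out(motion=[[[-0.0025,-0.0004,0],0],[[-0.0025,-0.0004,0],0.01],[[-0.0025,-0.0004,0],0.02],[[-0.0025,-0.0004,0],0.02]])

```text
time_s: 17.05
ee_pos: [0.5077, 0.2317, 0.2443]
eef_rot: [-3.142, 0.0, 0.021]
force: [-4.3, -0.5, 6.5]
grip_width: 0.0095
grip_force: 40.0
```

```bash
python3 -c "
from h import *
for _ in range(3):
    camera('scene');o=ctrl.get_obs();print(o['ee_pos'].round(4),o['eef_rot'].round(3),o['force'].round(1),o['moment'].round(2),o['tau'][5])"
```

```text
[0.5077 0.2316 0.2444] [-3.142  0.     0.023] [-4.2 -0.6  6.4] [-0.13  1.04  0.07] 0.4260359611362219
[0.5077 0.2316 0.2444] [-3.142  0.     0.023] [-4.  -0.8  6.1] [-0.16  1.1   0.01] 0.13891328126192093
[0.5078 0.2316 0.2444] [-3.142  0.     0.023] [-4.8 -0.7  6.2] [-0.19  1.09  0.06] 0.0588349811732769
```

>>> carry_out(motion=[[[-0.002,0,0],0.005],[[-0.002,0,0],0.01],[[-0.002,0,0],0.015],[[-0.002,0,0],0.015]])

```text
time_s: 17.6
ee_pos: [0.5075, 0.2317, 0.2444]
eef_rot: [-3.141, -0.0, -0.072]
force: [-3.0, 0.7, 5.3]
grip_width: 0.0095
grip_force: 40.0
```

```bash
python3 -c "
from h import *
for _ in range(3):
    camera('scene');o=ctrl.get_obs();print(o['ee_pos'].round(4),o['eef_rot'].round(3),o['force'].round(1),o['moment'].round(2),o['tau'][5])"
```

```text
[0.5075 0.2317 0.2444] [-3.141 -0.    -0.071] [-3.2 -0.7  5.4] [-0.04  0.82  0.12] 0.3433397691696882
[0.5075 0.2317 0.2444] [-3.141 -0.    -0.071] [-2.9  0.3  4.7] [-0.04  0.81  0.17] 0.1992030953988433
[0.5075 0.2317 0.2444] [-3.141 -0.    -0.071] [-3.  -0.6  6.1] [0.01 0.85 0.12] 0.1590699702501297
```

>>> carry_out(motion=[[[0,0,0],0.005],[[0,0,0],0.01],[[0,0,0],0.015],[[0,0,0],0.015]])

```text
time_s: 18.15
ee_pos: [0.5074, 0.2318, 0.2444]
eef_rot: [-3.141, 0.0, -0.166]
force: [-3.1, 0.3, 5.8]
grip_width: 0.0097
grip_force: 40.1
```

Run:
```python
from h import *
for _ in range(3):
    im,d=camera('scene');o=ctrl.get_obs();print(o['ee_pos'].round(4),o['eef_rot'].round(3),o['force'].round(1),o['moment'].round(2),o['tau'][5],o['grip_width'])
t,_=camera('top')
a=cv2.resize(im[150:215,280:350],(420,390),interpolation=cv2.INTER_CUBIC); b=cv2.resize(t[235:300,245:305],(360,390),interpolation=cv2.INTER_CUBIC)
cv2.imwrite("pics/turned.png",np.hstack([a,b]))
```

```text
[0.5074 0.2318 0.2443] [-3.141  0.    -0.165] [-3.1  0.2  4.8] [0.01 0.78 0.22] 0.4284053295850754 0.009765406051761604
[0.5075 0.2318 0.2444] [-3.141  0.    -0.165] [-3.2  0.9  5.2] [0.   0.77 0.18] 0.2847947459667921 0.009790663033675692
[0.5075 0.2318 0.2443] [-3.141  0.    -0.165] [-2.7 -0.1  5.3] [0.04 0.8  0.23] 0.24479007348418236 0.009708894443021978
```

View pics/turned.png

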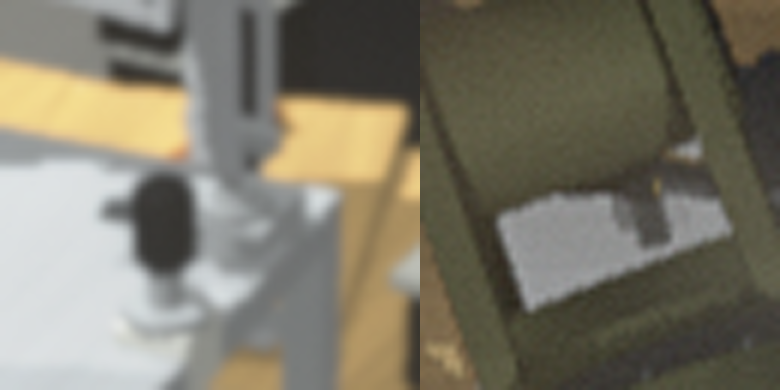

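In the scene view the tongue now shows left of the knob at (118,210), pointing rearward. The moment keeps rising to 0.22 N m, well above 0.06, so the lock is at its stop. I'll relax the torque, open the fingers partly and rise.

>>> carry_out(motion=[[[0,0,-0.003],-0.01],[[0,0,-0.003],-0.02],[[0,0,-0.003],-0.02],[[0,0,-0.003],-0.02]])

```text
time_s: 18.75
ee_pos: [0.5074, 0.2316, 0.2444]
eef_rot: [3.142, 0.001, -0.041]
force: [-1.6, -0.7, 0.7]
grip_width: 0.0101
grip_force: 40.0
```

>>> carry_out(motion=[[[0,0,0],0],[[0,0,0],0],[[0,0,0],0],[[0,0,0],0],[[0,0,0],0],[[0,0,0],0]], hand=0.4)

```text
time_s: 19.35
ee_pos: [0.5076, 0.2316, 0.2446]
eef_rot: [3.142, -0.0, -0.04]
force: [0.3, -0.7, 0.3]
grip_width: 0.0279
grip_force: 0.0
```

>>> carry_out(motion=[[[0,0,-0.05],0],[[0,0,-0.15],0],[[0,0,-0.3],0],[[0,0,-0.4],0],[[0,0,-0.5],0],[[0,0,-0.5],0]])

```text
time_s: 19.95
ee_pos: [0.5081, 0.2318, 0.3478]
eef_rot: [-3.14, -0.005, -0.04]
force: [-0.0, 0.8, -0.9]
grip_width: 0.0281
grip_force: 0.0
```

>>> carry_out(motion=[[[-0.2,0.1,0],-0.02],[[-0.4,0.2,0],-0.04],[[-0.6,0.4,0],-0.06],[[-0.7,0.5,0],-0.08],[[-0.7,0.7,0],-0.1],[[-0.7,0.8,0],-0.12],[[-0.7,0.8,0],-0.14],[[-0.7,0.8,0],-0.16],[[-0.7,0.8,0],-0.18],[[-0.7,0.8,0],-0.2],[[-0.7,0.8,0],-0.22],[[-0.7,0.8,0],-0.24]])

```text
time_s: 21.15
ee_pos: [0.3612, 0.0772, 0.344]
eef_rot: [-3.141, 0.0, 1.473]
force: [0.4, -0.4, -0.6]
grip_width: 0.0285
grip_force: 0.0
```

Run:
```python
from h import *
o=ctrl.get_obs();print(o['ee_pos'],o['eef_rot'],o['force'],o['grip_width'],o['time_s'])
im=camera('scene')[0]
t=np.mean([camera('top')[0].astype(float) for _ in range(4)],0).astype(np.uint8)
a=cv2.resize(im[150:215,280:350],(420,390),interpolation=cv2.INTER_CUBIC); b=cv2.resize(t[235:285,255:300],(360,400),interpolation=cv2.INTER_CUBIC)[:390]
cv2.imwrite("pics/turned2.png",np.hstack([a,b]))
```

```text
[0.36116003 0.0772421  0.34395279] [-3.14090906e+00  1.61186494e-04  1.47341201e+00] [ 0.3540056  -0.42819531 -0.635112  ] 0.028468709161162464 21.15
```

View pics/turned2.png

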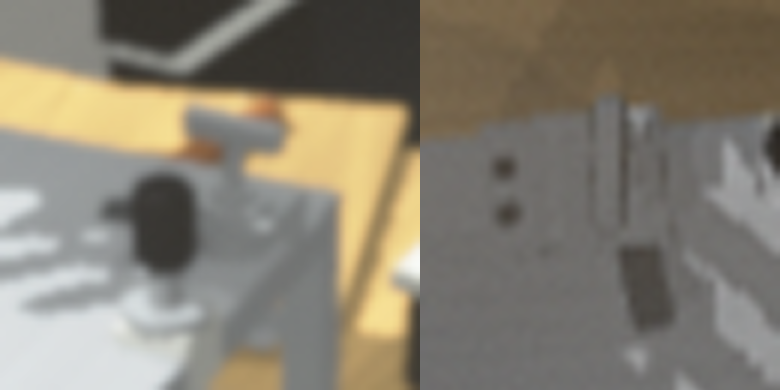

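The key stands home in the lock. In the top crop the tongue runs (635,245)→(657,325), about 13.5° off straight down, which is the 80° stop plus the rack's yaw. Next is the knob.

Run:
```python
from h import *
plan((.5125,.1668,.30),1.63)
plan((.5125,.1668,.236),1.63)
```

```text
shift [0.5252 0.7046 0.2214] turn -0.0263 t 21.4
shift [0.5252 0.7048 0.5414] turn -0.0263 t 21.4
```

>>> carry_out(motion=[[[0.2,0.2,0],-0.01],[[0.35,0.4,0],-0.02],[[0.5,0.6,0],-0.0263],[[0.525,0.7045,0],-0.0263],[[0.525,0.7045,0.1],-0.0263],[[0.525,0.7045,0.2],-0.0263],[[0.525,0.7045,0.22],-0.0263],[[0.525,0.7045,0.22],-0.0263]], hand=-0.4)

```text
time_s: 22.2
ee_pos: [0.5121, 0.1672, 0.3006]
eef_rot: [-3.141, 0.0, 1.632]
force: [0.0, -1.1, 0.4]
grip_width: 0.0657
grip_force: 0.0
```

>>> carry_out(motion=[[[0,0,0],0],[[0,0,0],0],[[0,0,0.1],0],[[0,0,0.2],0],[[0,0,0.28],0],[[0,0,0.32],0],[[0,0,0.32],0]])

```text
time_s: 22.9
ee_pos: [0.5121, 0.1673, 0.2364]
eef_rot: [-3.141, 0.0, 1.633]
force: [-0.2, -0.2, 0.9]
grip_width: 0.0655
grip_force: 0.0
```

>>> carry_out(motion=[[[0,0,0],0],[[0,0,0],0],[[0,0,0],0],[[0,0,0],0],[[0,0,0],0],[[0,0,0],0],[[0,0,0],0],[[0,0,0],0]], hand=1, force=30)

```text
time_s: 23.7
ee_pos: [0.5123, 0.1673, 0.2368]
eef_rot: [3.141, -0.0, 1.633]
force: [-1.1, -0.9, 2.2]
grip_width: 0.0256
grip_force: 30.0
```

Run:
```python
from h import *
o=ctrl.get_obs();print(o['ee_pos'],o['eef_rot'],o['force'],o['moment'],o['grip_width'],o['time_s'])
```

```text
[0.51226987 0.1673146  0.23678379] [ 3.14146254e+00 -7.67545431e-05  1.63349122e+00] [-1.05144047 -0.85072357  2.20910578] [-0.06793486  0.22980766  0.03050064] 0.025638744029062938 23.7
```

Grip is centred with little force. I'll lift 10 mm as a check first.

>>> carry_out(motion=[[[0,0,-0.01],0],[[0,0,-0.025],0],[[0,0,-0.05],0],[[0,0,-0.05],0]], force=40)

```text
time_s: 24.1
ee_pos: [0.5125, 0.1674, 0.2473]
eef_rot: [3.141, -0.0, 1.634]
force: [-0.0, -0.1, -3.2]
grip_width: 0.0252
grip_force: 40.0
```

>>> carry_out(motion=[[[0,0,-0.025],0],[[0,0,-0.06],0],[[0,0,-0.1],0],[[0,0,-0.15],0],[[0,0,-0.2],0],[[0,0,-0.24],0],[[0,0,-0.27],0],[[0,0,-0.29],0],[[0,0,-0.29],0],[[0,0,-0.29],0],[[0,0,-0.29],0]])

```text
time_s: 25.2
ee_pos: [0.5122, 0.1673, 0.3043]
eef_rot: [-3.141, 0.0, 1.634]
force: [1.0, 0.0, -3.5]
grip_width: 0.025
grip_force: 40.0
```

Run:
```python
from h import *
ims=[camera('scene')[0] for _ in range(4)]; o=ctrl.get_obs();print(o['ee_pos'],o['eef_rot'],o['force'],o['moment'],o['grip_width'],o['time_s'])
im=ims[-1]; cv2.imwrite("pics/lift.png",cv2.resize(im[120:300,200:380],(600,600),interpolation=cv2.INTER_CUBIC))
r=np.array([.5125,.1668]); print("foot .074 ->",proj("scene",[*r,.074]),"collar",proj("scene",[*r,.28]))
```

```text
[0.51222036 0.16728296 0.30446545] [-3.14126681e+00  3.97060942e-05  1.63349153e+00] [-0.18906766 -0.62096716 -4.08029613] [-0.01549494  0.10568471  0.02701331] 0.0250002482278229 25.4
foot .074 -> [[309.13738694 250.0540368 ]] collar [[307.24460037 176.18023079]]
```

View pics/lift.png

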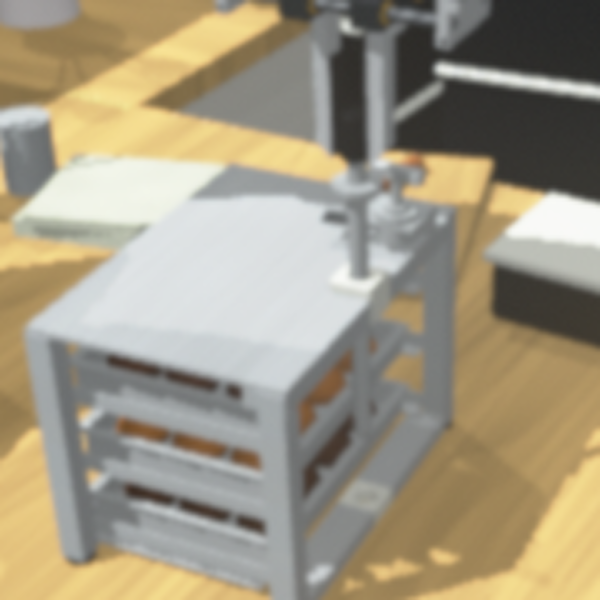

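The rod hangs free (4 N, its weight). The collar at about (306.5,175.5) and the foot at about (309,250) match a foot height of 74 mm. The key is still in the lock, so I'll hand in.

```bash
python3 -c "
from h import *
print(ctrl.hand_in())"
```

```text
the job is handed in; nothing more can be done
None
```

The job is handed in: the key is fully home in the lock and turned clockwise to its stop, and the arm is holding the rod still with its foot about 74 mm above the bench, so the bottom tray is free and the middle and top trays stay barred.

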